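Seat the mask carrier plate on its painting jig

ROBOT

A 7-joint arm with a two-finger parallel gripper is mounted at the origin on the work surface. World frame = base frame: x ahead of the robot, y to its left, z up, the work surface at z = 0. Lengths are in m, angles in rad, forces in N, time in s.
With the tool pointing down it reaches from about 0.4 to 0.75 m from the base axis. Payload 19.5 kg.
Tool frame: the origin (TCP) lies midway between the tips of the shut fingers; the grasp point (between the pads) lies 19 mm behind it (manip.grip_point_offset is the z of the grasp point in the tool frame, in m); z points along the fingers, y is the line along which they close (so a half turn about z gives the same grasp; the last joint's range is limited). The gripper opens to 85 mm and grips with 20 to 120 N. Pads are 22 mm wide; open, the fingers measure 114 mm over their backs; the gripper's body (76 mm by 85 mm) begins 54 mm behind the grasp point. The pads swing forward as they close: fully open they stand 13 mm farther back than shut.
Start: joints at [1.072, 0.707, -0.028, 1.485, 0.022, 0.951, -0.075], TCP at [0.254, -0.516, 0.231] pointing down, gripper open.
Joint ranges: [-2.71, 2.71], [-0.32, 2.16], [-1.57, 1.52], [0, 2.45], [-1.46, 4.6], [0, 2.02], [-2.83, 2.83]. Speed limits (rad/s): [1.89, 1.89, 2.57, 2.57, 3.01, 3.01, 3.01].

INTERFACE

Orientations are given as a unit quaternion [w, x, y, z].
In Python, from cell import status, optics, job, manip gives the robot as it stands.
- The arm moves only by the tool servo_tool, never from a script. Its arguments are lists of equal length, an entry for each row: "hand": the opening, from -1 (shut) to 1 (fully open); "xyz": the shift along the world's x, y, z in cm, a list of three; "dr": the turn, a rotation vector about the world's x, y, z in degrees, a list of three. A call has exactly 8 rows; each row is the pose to reach, as a shift and turn from the pose commanded when the call began; what a row does not reach only later rows make up. A row lasts 1/10 s, in which the tool goes at most 50 mm and 8.59 degrees, less where a joint would pass 70% of its speed; a pose out of reach is approached as far as the arm can. A call with a gripper value outside its range is refused whole. The fingers move at their own pace and stop on an object; "newtons" is the grip in N (left out, the last holds). Time passes only in rows, so rows that repeat a pose let the fingers close, or fill a call up. It gives the time, the measured TCP pose, the force, the opening and the grip force at its end, in the units of the state.
- status.read_state(): the state, without advancing time (a new reading comes with each control period).
- optics.get_image(name): name is "scene" or "side" or "wrist"; returns the picture (420x560x3 uint8, red, green, blue); there is no depth.
- optics.camera_params(name): a dict with "fx", "fy", "cx", "cy" (pixels), "origin" and "attitude" of the camera in the world. Camera axes: x right, y up, looking along -z (the intrinsics and any distortion apply to the point x, -y, -z); pixel columns grow to the right and rows downward; lengths in m; the calibration is good to about 2 mm. A picture is of the moment at which its call begins: read the wrist's pose just before it. camera_params takes no time and is no camera call; for the wrist camera it gives the pose at the moment of the call.
- job.hand_in(): hands the job in; it is judged then, once.
The state is a dict: "time_s": time; "q": joint angles; "joint_vel": joint speeds; "joint_torque": joint torques, N m; "position": TCP position; "tool_rot": TCP orientation; "wrist_force": force on the tool from outside, world axes, zero at the start; "moment": the same for the moment, N m; "finger_gap": finger opening in m; "gripper_force": force on a finger pad.
Only numpy, scipy, OpenCV 4.12 (cv2) and the standard library are available. Lean on these libraries where they do the work, as an engineer would, in place of code of your own. Each camera call takes 0.05 s, during which the arm holds its last target. There are 200 camera calls.

TASK

The aluminium plate that carries the half-painted mask is lying crooked on top of the painting jig's two locating pins. With the fingertips, nudge the plate's edges sideways until its two holes drop over the pins and it lies flat on the board inside the yellow outline, then take the hand away. Only push the plate - do not lift it, keep off the mask itself, and leave the pots and tools around it where they are.

Things in the scene. Friction and masses are not known exactly. Their poses are not given: they have to be found in the camera images.
- jig: painting jig, fixed to the table: a dark wooden board 200 mm (its x) x 330 mm (its y) x 18 mm thick, with two upright steel pins 90 mm either side of its centre along its y, hidden under the plate at the start. Origin: centre of its underside, on the table; z up; its x points roughly away from the robot.
- home (a point): centre of the board's top, 18 mm above the table: where the plate's origin lies once seated, its axes along the jig's. A yellow outline painted on the board around it (lines 4 mm wide, inside edge 134 mm along x by 238 mm along y) marks the plate's place.
- pin_left (a point): centre of the tip of the jig's pin at its +y end. Both pins are 10 mm in diameter, tapered to 6 mm at the tip, and stand 7 mm above the board's top.
- pin_right (a point): centre of the tip of the jig's pin at its -y end
- plate: loose aluminium plate 130 mm (its x) x 234 mm (its y) x 8 mm, 0.3 to 0.6 kg with its mask. Origin: centre of its underside; z up. At the start it leans on the pins' tips, shifted 14 to 24 mm to the jig's -x, up to 15 mm along its y, turned up to 0.1 rad: near edge down on the board, far edge 14 mm up. 1 to 5 N slides it; push its edges with the fingertips 2 to 5 mm above the board.
- hole_left (a point): centre of the plate's round hole, 13 mm across, 90 mm from its centre along +y, at the underside; it belongs over pin_left. The plate drops 7 mm when both holes come over the pins.
- hole_right (a point): centre of the plate's slot, 13 mm (its x) by 17 mm (its y), 90 mm from its centre along -y, at the underside; it belongs over pin_right
- mask: white and violet half mask (carnival eye mask) fixed to the middle of the plate, 150 mm wide along the plate's y, 88 mm along x, rising 42 mm above the plate's top. Origin: middle of its underside on the plate's top. Fragile: not to be touched.
- pot_red: closed red paint pot, 66 mm across, 70 mm tall; loose on the table around the jig, not to be moved. Origin: on its axis, at its underside
- pot_yellow: closed yellow paint pot, 66 mm across, 70 mm tall; loose on the table around the jig, not to be moved. Origin: on its axis, at its underside
- pot_blue: closed blue paint pot, 66 mm across, 60 mm tall; loose on the table around the jig, not to be moved. Origin: on its axis, at its underside
- water_cup: open violet cup, 72 mm across, 80 mm tall; loose on the table around the jig, not to be moved. Origin: on its axis, at its underside
- brush: flat paint brush with a wooden handle, 190 mm long; loose on the table around the jig, not to be moved. Origin: near its middle, at its underside
- tape_roll: roll of tan masking tape lying flat, 80 mm across, 24 mm tall; loose on the table around the jig, not to be moved. Origin: on its axis, at its underside
- sanding_block: cork sanding block 50 x 90 x 28 mm; loose on the table around the jig, not to be moved. Origin: on its axis, at its underside

How it is judged:
At the end, for the whole second after the job is handed in: The plate is at rest flat on the board (within 2.5 mm and 0.03 rad), the round hole within 4 mm of the left pin and the slot within 5 mm of the right pin, so both pins are inside their holes (horizontal distance between hole_left and pin_left below 0.004 m and horizontal distance between hole_right and pin_right below 0.005 m and z of plate in the frame of jig below 0.0205 m and angle between plate's own z axis and vertical below 0.03 rad and linear speed of plate below 0.01 m/s); the robot touches nothing.
It fails at once if the plate is lifted: its origin more than 36 mm above the table (11 mm above the pins' tips), or tipped by more than 0.25 rad (height (world z) of plate above 0.036 m or angle between plate's own z axis and vertical above 0.25 rad).
It fails at once if the robot pushes on the mask with more than 2 N (contact force between any of the fingers, the arm and mask above 2 N).
It fails at once if a pot, cup or tool is moved by more than 20 mm (distance of any of pot_red, pot_yellow, pot_blue, water_cup, brush, tape_roll, sanding_block from where it was at the start of the episode above 0.02 m).
It also fails if it takes over 72 s, if anything falls off the work surface, if the arm or the gripper's body presses on something with over 40 N, if the wrist force passes 120 N, or if a joint passes its speed limit or range.

## Working session

There is one attempt and no reset: what is moved stays moved. The work goes in short steps, Python scripts to look and compute and a tool call to move; the robot and the scene stay as the last step left them, time stands still between calls to the robot, and variables do not carry over. Pictures are saved under pics/ and viewed, at most 10 in all, crops included, and the job is handed in when it is done.

Besides the shell and the picture viewer there is one more tool, called after "Emit:" by a JSON object that holds its "fn" and its "kwargs", one argument or row to a line. servo_tool: Moves the arm, as the interface text tells. Its arguments: {"type":"object","properties":{"hand":{"type":"array","items":{"type":"number"}},"xyz":{"type":"array","items":{"type":"array","items":{"type":"number"}}},"dr":{"type":"array","items":{"type":"array","items":{"type":"number"}}},"newtons":{"type":"number"}},"required":["hand","xyz","dr"]}

```bash
mkdir -p pics; ls; cat > h.py <<'E'
import numpy as np, cv2
from cell import status, optics, job, manip
from scipy.spatial.transform import Rotation as R
def rot(a):
    a=np.array(a,float)
    return a if a.shape==(3,3) else R.from_quat([a[1],a[2],a[3],a[0]]).as_matrix()
def ray(p,u,v):
    d=rot(p['attitude'])@np.array([(u-p['cx'])/p['fx'],-(v-p['cy'])/p['fy'],-1])
    return np.array(p['origin']),d
def onz(p,u,v,z):
    o,d=ray(p,u,v); return o+d*(z-o[2])/d[2]
def proj(p,X):
    c=rot(p['attitude']).T@(np.array(X)-np.array(p['origin']))
    return p['cx']+p['fx']*c[0]/-c[2], p['cy']+p['fy']*-c[1]/-c[2]
E
python3 - <<'E'
from h import *
for n in ['scene','side']:
    p=optics.camera_params(n); print(n,p)
    cv2.imwrite(f'pics/{n}0.png',cv2.cvtColor(optics.get_image(n),cv2.COLOR_RGB2BGR))
s=status.read_state(); print(s)
E
```

```text
pics
scene {'fx': 387.8017940175035, 'fy': 387.8017940175035, 'cx': 278.89992336347376, 'cy': 207.35639174247245, 'origin': array([0.96983755, 0.32573305, 0.6319193 ]), 'attitude': array([0.38022809, 0.13551495, 0.29971919, 0.86442507])}
side {'fx': 400.90439068990503, 'fy': 400.90439068990503, 'cx': 277.7390961201868, 'cy': 212.23618508635806, 'origin': array([0.36979428, 0.54776242, 0.63651891]), 'attitude': array([-0.197037  , -0.08243894,  0.3776418 ,  0.90098108])}
{'time_s': 0.1, 'q': array([ 1.07235592,  0.70705468, -0.02762879,  1.48493257,  0.02199813,
        0.95090262, -0.07552484]), 'joint_vel': array([-7.33101610e-04, -1.42039385e-03, -7.51683942e-04, -2.47058053e-03,
        1.19386936e-03, -1.65689568e-03,  5.06683872e-05]), 'joint_torque': array([ 1.59847128e-03, -8.84292054e+01,  1.23657379e+00, -2.36452818e+01,
        1.70291407e-02,  5.06124677e-03,  1.26836244e-04]), 'position': array([ 0.25349351, -0.51584889,  0.23087074]), 'tool_rot': array([-4.82116145e-04,  9.74038579e-01,  2.26381534e-01, -1.22735853e-04]), 'wrist_force': array([ 0.27426543,  0.85185894, -0.02976516]), 'moment': array([-0.02289742, -0.01928135,  0.01340765]), 'gripper_force': 0.0, 'finger_gap': 0.08543381874576166}
```

View pics/scene0.png

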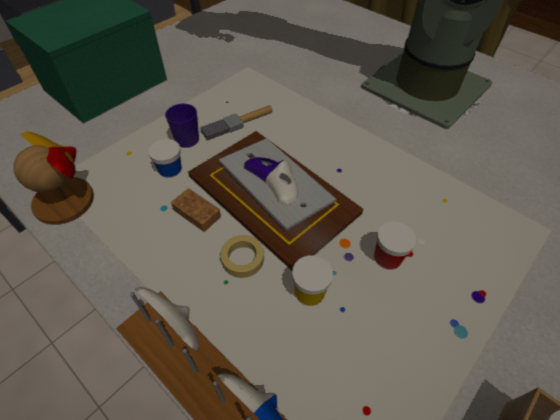

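View pics/side0.png

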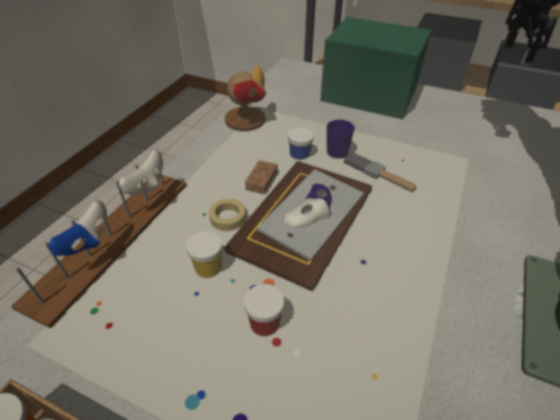

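The pictures show the jig near the middle of the table: scene (275,195), side (303,215). The plate is offset toward the robot, with the yellow outline exposed on its far side. The red and yellow pots, tape and block stand on the far side and the +y side. Next I'll rectify both views onto the board-top plane.

```bash
cat >> h.py <<'E'
def rect(img,p,z,x0,y0,w,h,s):
    # row down = -x (x up), col right = -y ; s px per m
    pts=[(x0,y0),(x0,y0-w),(x0-h,y0-w),(x0-h,y0)]
    src=np.float32([proj(p,(a,b,z)) for a,b in pts]); dst=np.float32([(0,0),(w*s,0),(w*s,h*s),(0,h*s)])
    return cv2.warpPerspective(img,cv2.getPerspectiveTransform(src,dst),(int(w*s),int(h*s)),flags=cv2.INTER_CUBIC)
E
python3 - <<'E'
from h import *
ps=optics.camera_params('scene');pd=optics.camera_params('side')
for p,l in((ps,[(257,133),(362,208),(300,262),(189,173)]),(pd,[(302,163),(371,181),(312,277),(231,248)])):
    print([onz(p,*q,0.018)[:2].round(3) for q in l])
c=np.mean([onz(ps,*q,0.018)[:2] for q in [(257,133),(362,208),(300,262),(189,173)]],0)
w,h=.39,.29
o=[]
for n,p in(('scene',ps),('side',pd)):
    im=cv2.imread(f'pics/{n}0.png'); o.append(cv2.convertScaleAbs(rect(im,p,.018,c[0]+h/2,c[1]+w/2,w,h,1000),alpha=1.8))
print(c, c[0]+h/2,c[1]+w/2)
cv2.imwrite('pics/rect.png',np.vstack(o))
E
```

```text
[array([ 0.476, -0.19 ]), array([0.495, 0.125]), array([0.675, 0.114]), array([ 0.67 , -0.207])]
[array([ 0.65, -0.21]), array([ 0.474, -0.214]), array([0.5  , 0.108]), array([0.675, 0.109])]
[ 0.57907042 -0.03944162] 0.7240704244918366 0.15555837749301568
```

View pics/rect.png

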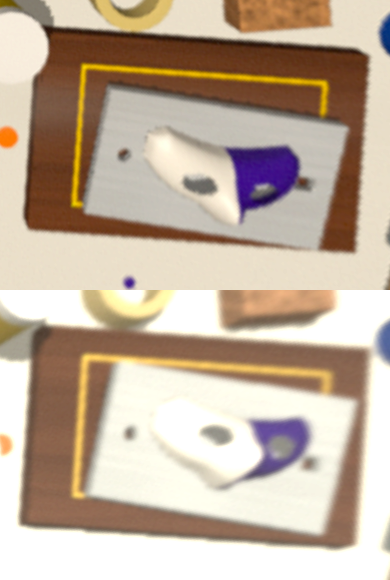

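Each rectified view shows the yellow corner at about (83,67), top panel. The holes appear at (124,155) and (306,184) in the top panel, and at (130,433) and (311,463) in the bottom one. The plate's corners are clear in both, so I'll triangulate.

```bash
python3 - <<'E'
from h import *
ps=optics.camera_params('scene');pd=optics.camera_params('side')
X0,Y0=.72407,.15556
W=lambda u,v:np.array([X0-v/1000,Y0-u/1000,.018])
def tri(a,b):
    A=[];B=[]
    for p,q in((ps,a),(pd,b)):
        o=np.array(p['origin']);d=W(*q)-o;d/=np.linalg.norm(d);M=np.eye(3)-np.outer(d,d);A.append(M);B.append(M@o)
    return np.linalg.lstsq(np.vstack(A),np.hstack(B),rcond=None)[0]
T={}
for n,a,b in[('hL',(124,155),(130,143)),('hR',(306,184),(311,173)),('FL',(107,85),(117,72)),('FR',(350,127),(357,110)),('NR',(320,250),(325,245)),('NL',(83,213),(88,205)),('yFL',(83,67),(84,66)),('yFR',(328,82),(331,83)),('yNL',(73,207),(75,206)),]:
    T[n]=tri(a,b);print(n,T[n].round(4))
# yellow line fit per view
for n,p in(('scene',ps),('side',pd)):
    im=cv2.imread(f'pics/{n}0.png');r=rect(im,p,.018,X0,Y0,.39,.29,1000)
    hsv=cv2.cvtColor(r,cv2.COLOR_BGR2HSV);m=cv2.inRange(hsv,(18,110,70),(32,255,255))
    def fit(x0,x1,y0,y1):
        ys,xs=np.nonzero(m[y0:y1,x0:x1]);return cv2.fitLine(np.float32(np.c_[xs+x0,ys+y0]),cv2.DIST_HUBER,0,.01,.01).ravel()
    t=fit(95,315,58,92) ;l=fit(68,90,80,190);rr=fit(316,336,88,110)
    s=np.linalg.solve(np.c_[t[:2],-l[:2]],l[2:]-t[2:]);c=t[2:]+s[0]*t[:2]
    ex=np.array(t[:2]);ex*=np.sign(ex[0]);ey=np.array([-ex[1],ex[0]])
    cen=c+ex*121+ey*69   # line centre to centre: 242 x 138
    w=W(*cen);print(n,'corner',c,'ang l/t/r',[np.degrees(np.arctan2(q[1],q[0])) for q in(t,l,rr)],'right line dist',np.dot(rr[2:]-c,ex))
    yaw=-np.arctan2(ex[1],ex[0]);print(' jig centre',w,'yaw',yaw,'(deg)',np.degrees(yaw))
h=T['hL']-T['hR'];print('plate yaw',np.arctan2(-h[0],h[1]),'len',np.linalg.norm(h),'mid',(T['hL']+T['hR'])/2, 'corner mid',np.mean([T[k] for k in('FL','FR','NR','NL')],0))
E
```

```text
hL [0.5768 0.0369 0.0305]
hR [ 0.5478 -0.1421  0.0293]
FL [0.6456 0.0529 0.0324]
FR [ 0.6073 -0.1803  0.0351]
NR [ 0.4781 -0.1609  0.0241]
NL [0.5171 0.0754 0.0268]
yFL [0.6575 0.0728 0.0192]
yFR [ 0.6412 -0.1742  0.0176]
yNL [0.5178 0.0825 0.0196]
scene corner [83.463   65.73174] ang l/t/r [np.float32(4.103644), np.float32(-85.94872), np.float32(-83.67254)] right line dist 242.09306
 jig centre [ 0.58085632 -0.04365507  0.018     ] yaw -0.0716221 (deg) -4.103644
side corner [84.851265 65.53818 ] ang l/t/r [np.float32(4.395387), np.float32(-85.85833), np.float32(89.61434)] right line dist 242.67615
 jig centre [ 0.5804615  -0.04464732  0.018     ] yaw -0.07671398 (deg) -4.395387
plate yaw -0.16111416418698146 len 0.18132323342642942 mid [ 0.56230428 -0.052569    0.02993583] corner mid [ 0.56202865 -0.0532108   0.02959414]
```

```bash
cat >> h.py <<'E'
JC=np.array([.5807,-.0442,0]);JY=-.0735
Rj=R.from_euler('z',JY)
def jig2w(x,y,z): return JC+Rj.apply([x/1000,y/1000,z/1000])
def plan(tip,yaw,tilt,back=.013):
    """tip: jig frame mm of fingertip centre; yaw deg of tool y rel. jig y; tilt deg about jig y. prints shift cm & dr deg"""
    s=status.read_state();q=s['tool_rot'];Rc=R.from_quat([q[1],q[2],q[3],q[0]])
    best=None
    for k in(0,180):
        z=R.from_euler('z',JY+np.radians(yaw+k)); base=R.from_matrix(np.array([[1,0,0],[0,-1,0],[0,0,-1.]]))
        ax=Rj.apply([0,1,0]); Rt=R.from_rotvec(-np.radians(tilt)*ax)*z*base
        d=(Rt*Rc.inv())
        if best is None or d.magnitude()<best[0].magnitude(): best=(d,Rt)
    d,Rt=best
    tcp=jig2w(*tip)+Rt.apply([0,0,back])
    print('shift cm',((tcp-s['position'])*100).round(2),'dr',np.degrees(d.as_rotvec()).round(1),'tcp',tcp.round(4))
E
python3 - <<'E'
from h import *
plan((-110,-10,150),0,6)
plan((-110,-10,21),0,6)
ps=optics.camera_params('scene')
for n,q,z in[('blue',(166,147),.06),('cup',(182,110),.08),('brushferr',(238,122),.01),('brushend',(272,109),.01),('brushtip',(204,132),.01)]:
    w=onz(ps,*q,z);print(n,w.round(3),'jig',Rj.inv().apply(w-JC).round(3))
E
```

```text
shift cm [21.81 46.97 -9.38] dr [  1.1  -6.  -30.4] tcp [ 0.4716 -0.0462  0.1371]
shift cm [ 21.81  46.97 -22.28] dr [  1.1  -6.  -30.4] tcp [ 0.4716 -0.0462  0.0081]
blue [ 0.675 -0.266  0.06 ] jig [ 0.11  -0.214  0.06 ]
cup [ 0.585 -0.317  0.08 ] jig [ 0.025 -0.272  0.08 ]
brushferr [ 0.472 -0.26   0.01 ] jig [-0.092 -0.223  0.01 ]
brushend [ 0.378 -0.233  0.01 ] jig [-0.189 -0.204  0.01 ]
brushtip [ 0.554 -0.293  0.01 ] jig [-0.008 -0.25   0.01 ]
```

Emit:
{"fn": "servo_tool", "kwargs": {
  "hand": [1,1,1,1,1,1,1,1],
  "xyz": [
    [2,4.2,0],
    [4,8.5,0],
    [6,13,0],
    [8,17,0],
    [10,21.5,0],
    [12,25.5,0],
    [14,30,0],
    [16,34,0]
  ],
  "dr": [
    [0,0,-4],
    [0,0,-8],
    [0,0,-12],
    [0,0,-16],
    [0,0,-20],
    [0,0,-24],
    [0,0,-28],
    [0,0,-30.4]
  ]
}}

```text
time_s: 0.9
position: [0.4141, -0.1738, 0.2312]
tool_rot: [-0.0, 0.999, -0.038, -0.0]
wrist_force: [0.2, -0.5, -0.9]
finger_gap: 0.0853
gripper_force: 0.0
```

```bash
python3 - <<'E'
from h import *
plan((-115,-10,80),0,6)
plan((-115,-10,21),0,6)
E
```

```text
shift cm [  5.26  12.8  -16.41] dr [-0.5 -6.   0.2] tcp [ 0.4666 -0.0458  0.0671]
shift cm [  5.26  12.8  -22.31] dr [-0.5 -6.   0.2] tcp [ 0.4666 -0.0458  0.0081]
```

Emit:
{"fn": "servo_tool", "kwargs": {
  "hand": [1,1,1,1,1,1,1,1],
  "xyz": [
    [1.5,4,0],
    [3.5,8.5,0],
    [5.26,12.8,-2],
    [5.26,12.8,-6.5],
    [5.26,12.8,-11],
    [5.26,12.8,-15],
    [5.26,12.8,-18],
    [5.26,12.8,-18]
  ],
  "dr": [
    [-0.2,-3,0],
    [-0.5,-6,0.2],
    [-0.5,-6,0.2],
    [-0.5,-6,0.2],
    [-0.5,-6,0.2],
    [-0.5,-6,0.2],
    [-0.5,-6,0.2],
    [-0.5,-6,0.2]
  ]
}}

```text
time_s: 1.7
position: [0.4647, -0.048, 0.0485]
tool_rot: [0.002, 0.998, -0.035, 0.05]
wrist_force: [-1.2, 0.5, 0.9]
finger_gap: 0.0857
gripper_force: 0.0
```

Emit:
{"fn": "servo_tool", "kwargs": {
  "hand": [1,1,1,1,1,1,1,1],
  "xyz": [
    [0,0,-1],
    [0,0,-2],
    [0,0,-3],
    [0,0,-3.7],
    [0,0,-4.1],
    [0,0,-4.3],
    [0,0,-4.3],
    [0,0,-4.3]
  ],
  "dr": [
    [0,0,0],
    [0,0,0],
    [0,0,0],
    [0,0,0],
    [0,0,0],
    [0,0,0],
    [0,0,0],
    [0,0,0]
  ]
}}

```text
time_s: 2.5
position: [0.4776, -0.049, 0.0167]
tool_rot: [0.002, 0.998, -0.035, 0.044]
wrist_force: [0.5, -1.0, 0.1]
finger_gap: 0.0853
gripper_force: 0.0
```

```bash
python3 - <<'E'
from h import *
print(status.read_state()['wrist_force'])
im=[optics.get_image(n)[100:320,a:a+280] for n,a in(('scene',140),('side',170))]
im=[cv2.resize(i,None,fx=1.4*1.8,fy=1.4*1.8)[:300*2,:] for i in im]
cv2.imwrite('pics/a.png',cv2.cvtColor(cv2.convertScaleAbs(cv2.resize(np.hstack(im),(800,320)),alpha=1.4),cv2.COLOR_RGB2BGR))
E
```

```text
[ 0.46018273 -0.99467466  0.0661507 ]
```

View pics/a.png

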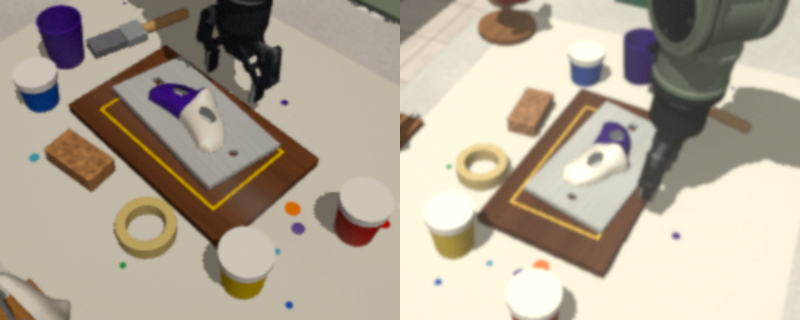

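The hand is behind the near edge with a clear gap to the mask. It stopped short of the commanded pose (x 11 mm ahead, z 14 mm high), so I'll check the joint limits.

```bash
python3 - <<'E'
from h import *
s=status.read_state();print(s['q'].round(3),s['position'],s['time_s'])
plan((-115,-10,21),0,6)
q=s['tool_rot'];print(R.from_quat([q[1],q[2],q[3],q[0]]).as_matrix().round(3))
E
```

```text
[ 3.000e-02  9.570e-01  6.000e-03  2.095e+00 -6.720e-01  2.000e-03
 -9.350e-01] [ 0.47750853 -0.04897608  0.01660699] 2.6
shift cm [-1.09  0.31 -0.85] dr [-0.1 -0.9 -0.2] tcp [ 0.4666 -0.0458  0.0081]
[[ 0.994 -0.07   0.088]
 [-0.07  -0.998 -0.006]
 [ 0.088  0.    -0.996]]
```

Joint 6 is at its limit (0), so I'll use a vertical tool instead. Body-to-mask clearance is still fine.

Emit:
{"fn": "servo_tool", "kwargs": {
  "hand": [1,1,1,1,1,1,1,1],
  "xyz": [
    [0,0,2],
    [-0.5,0.1,2],
    [-0.8,0.3,2],
    [-0.8,0.3,2],
    [-0.8,0.3,1],
    [-0.8,0.3,0],
    [-0.8,0.3,-0.5],
    [-0.8,0.3,-0.5]
  ],
  "dr": [
    [0,2,0],
    [0.4,4,-0.2],
    [0.4,5.1,-0.2],
    [0.4,5.1,-0.2],
    [0.4,5.1,-0.2],
    [0.4,5.1,-0.2],
    [0.4,5.1,-0.2],
    [0.4,5.1,-0.2]
  ]
}}

```text
time_s: 3.4
position: [0.4682, -0.0463, 0.0099]
tool_rot: [-0.0, 0.999, -0.037, -0.002]
wrist_force: [-0.0, -0.5, 0.1]
finger_gap: 0.0853
gripper_force: 0.0
```

```bash
python3 - <<'E'
from h import *
s=status.read_state();print(s['q'].round(3),s['position'],s['time_s'],s['wrist_force'])
plan((-110,-10,21),0,0)
q=s['tool_rot'];print(R.from_quat([q[1],q[2],q[3],q[0]]).as_matrix().round(3))
E
```

```text
[-0.04   0.982  0.129  2.032 -0.674  0.173 -0.946] [ 0.46819045 -0.04632893  0.00989242] 3.4 [-0.04769233 -0.49301729  0.09691145]
shift cm [ 0.21  0.02 -0.19] dr [-0.  -0.2  0.1] tcp [ 0.4703 -0.0461  0.008 ]
[[ 0.997 -0.074 -0.004]
 [-0.074 -0.997  0.001]
 [-0.004 -0.    -1.   ]]
```

Emit:
{"fn": "servo_tool", "kwargs": {
  "hand": [1,1,1,1,1,1,1,1],
  "xyz": [
    [0.2,0,-0.15],
    [0.5,-0.04,-0.15],
    [0.8,-0.06,-0.15],
    [1.1,-0.08,-0.15],
    [1.3,-0.1,-0.15],
    [1.5,-0.11,-0.15],
    [1.7,-0.12,-0.15],
    [1.9,-0.14,-0.15]
  ],
  "dr": [
    [0,0,0],
    [0,0,0],
    [0,0,0],
    [0,0,0],
    [0,0,0],
    [0,0,0],
    [0,0,0],
    [0,0,0]
  ]
}}

```text
time_s: 4.2
position: [0.4875, -0.0476, 0.0093]
tool_rot: [-0.0, 0.999, -0.037, -0.002]
wrist_force: [-4.7, 0.3, 1.6]
finger_gap: 0.0855
gripper_force: 1.8
```

Emit:
{"fn": "servo_tool", "kwargs": {
  "hand": [1,1,1,1,1,1,1,1],
  "xyz": [
    [0.15,-0.01,0],
    [0.3,-0.02,0],
    [0.45,-0.03,0],
    [0.6,-0.04,0],
    [0.75,-0.05,0],
    [0.8,-0.06,0],
    [0.8,-0.06,0],
    [0.8,-0.06,0]
  ],
  "dr": [
    [0,0,0],
    [0,0,0],
    [0,0,0],
    [0,0,0],
    [0,0,0],
    [0,0,0],
    [0,0,0],
    [0,0,0]
  ]
}}

```text
time_s: 5.0
position: [0.4958, -0.0481, 0.0094]
tool_rot: [-0.0, 0.999, -0.037, -0.001]
wrist_force: [-1.1, -1.0, 0.1]
finger_gap: 0.0854
gripper_force: 0.8
```

```bash
cat > look.py <<'E'
import sys
from h import *
o=[]
for n in('scene','side'):
    p=optics.camera_params(n);im=cv2.cvtColor(optics.get_image(n),cv2.COLOR_RGB2BGR)
    o.append(cv2.convertScaleAbs(rect(im,p,.018,.72407,.15556,.39,.29,1000),alpha=1.8 if n=='scene' else 1.1))
cv2.imwrite(f'pics/{sys.argv[1]}.png',np.vstack(o))
s=status.read_state();print(s['time_s'],s['position'],s['wrist_force'].round(1),'tip jig mm',(Rj.inv().apply(s['position']-JC)*1000).round(1))
E
python3 look.py b
```

```text
5.1 [ 0.49575054 -0.04810607  0.00934983] [-2.2 -1.3 -0.6] tip jig mm [-84.4 -10.1   9.3]
```

View pics/b.png

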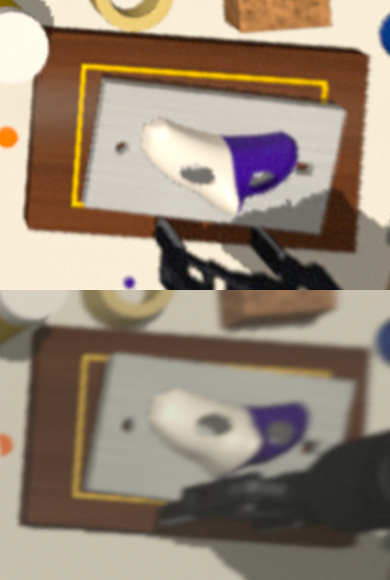

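Holes are now at (121,147) and (305,168) in the top panel, and (128,425) and (308,447) in the bottom. The plate is about 6 mm short in x, 6 mm short in y and 2.5° under-rotated. Next I'll back off and push the -y edge with both fingers.

Emit:
{"fn": "servo_tool", "kwargs": {
  "hand": [1,1,1,1,1,1,1,1],
  "xyz": [
    [-0.7,0,0],
    [-1.4,0,0],
    [-1.6,0,2],
    [-1.6,0,6],
    [-1.6,0,10],
    [-1.6,0,14],
    [-1.6,0,15],
    [-1.6,0,15]
  ],
  "dr": [
    [0,0,0],
    [0,0,0],
    [0,0,0],
    [0,0,0],
    [0,0,0],
    [0,0,0],
    [0,0,0],
    [0,0,0]
  ]
}}

```text
time_s: 5.9
position: [0.4799, -0.0478, 0.1603]
tool_rot: [-0.0, 0.999, -0.037, -0.0]
wrist_force: [0.1, -0.3, -1.0]
finger_gap: 0.0854
gripper_force: 0.0
```

```bash
python3 - <<'E'
from h import *
s=status.read_state();print(s['q'].round(3),s['position'])
plan((-3,-152,21),90,0)
plan((-3,-152,21),-90,0)
E
```

```text
[-0.21   0.732  0.445  1.913 -0.525  0.613 -1.072] [ 0.47985145 -0.04784624  0.16033987]
shift cm [  8.67 -14.77 -15.23] dr [-0. -0. 90.] tcp [ 0.5665 -0.1956  0.008 ]
shift cm [  8.67 -14.77 -15.23] dr [-0. -0. 90.] tcp [ 0.5665 -0.1956  0.008 ]
```

Emit:
{"fn": "servo_tool", "kwargs": {
  "hand": [1,1,1,1,1,1,1,1],
  "xyz": [
    [1,-2,0],
    [2,-4,0],
    [3,-6,0],
    [4,-8,0],
    [5,-10,0],
    [6,-12,0],
    [7.5,-14,0],
    [8.67,-14.8,0]
  ],
  "dr": [
    [0,0,-8],
    [0,0,-16],
    [0,0,-24],
    [0,0,-32],
    [0,0,-40],
    [0,0,-48],
    [0,0,-56],
    [0,0,-64]
  ]
}}

```text
time_s: 6.7
position: [0.566, -0.198, 0.1574]
tool_rot: [-0.0, 0.826, -0.564, -0.002]
wrist_force: [-1.0, 0.3, 0.3]
finger_gap: 0.0854
gripper_force: 0.0
```

```bash
python3 - <<'E'
from h import *
s=status.read_state();print(s['q'].round(3),s['position'])
plan((-3,-152,21),90,0)
E
```

```text
[-0.052  0.964  0.776  1.491 -0.751  1.006 -1.845] [ 0.56604983 -0.1980343   0.15742549]
shift cm [  0.05   0.25 -14.94] dr [ -0.2  -0.1 -25.5] tcp [ 0.5665 -0.1956  0.008 ]
```

Emit:
{"fn": "servo_tool", "kwargs": {
  "hand": [1,1,1,1,1,1,1,1],
  "xyz": [
    [0,0.1,-2],
    [0,0.2,-4],
    [0.05,0.25,-6],
    [0.05,0.25,-8],
    [0.05,0.25,-10],
    [0.05,0.25,-11],
    [0.05,0.25,-11],
    [0.05,0.25,-11]
  ],
  "dr": [
    [0,0,-7],
    [0,0,-14],
    [0,0,-21],
    [0,0,-25.5],
    [0,0,-25.5],
    [0,0,-25.5],
    [0,0,-25.5],
    [0,0,-25.5]
  ]
}}

```text
time_s: 7.5
position: [0.5667, -0.194, 0.0495]
tool_rot: [0.001, -0.684, 0.73, 0.001]
wrist_force: [-0.1, -0.3, 0.6]
finger_gap: 0.0855
gripper_force: 0.0
```

```bash
python3 - <<'E'
from h import *
s=status.read_state();print(s['q'].round(3),s['position'])
plan((-3,-152,21),90,0)
plan((-3,-134,21),90,0)
plan((-3,-127,21),90,0)
E
python3 look.py c
```

```text
[-0.06   1.136  0.774  1.568 -0.983  0.869 -2.105] [ 0.5666719  -0.19397078  0.04946031]
shift cm [-0.01 -0.16 -4.15] dr [-0.1  0.  -0.5] tcp [ 0.5665 -0.1956  0.008 ]
shift cm [ 0.12  1.64 -4.15] dr [-0.1  0.  -0.5] tcp [ 0.5679 -0.1776  0.008 ]
shift cm [ 0.17  2.33 -4.15] dr [-0.1  0.  -0.5] tcp [ 0.5684 -0.1706  0.008 ]
7.6 [ 0.56704226 -0.19386812  0.05003553] [-0.1 -0.3  0.6] tip jig mm [  -2.6 -150.3   50. ]
```

View pics/c.png

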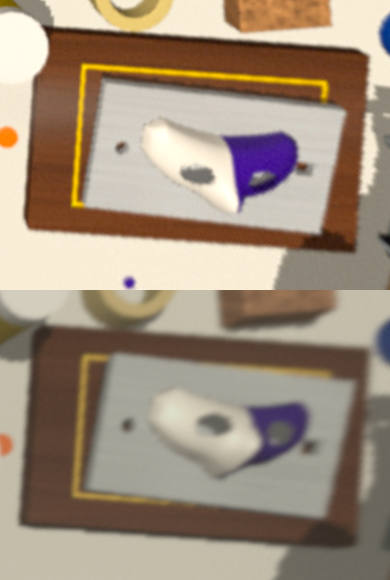

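The plate has held its pose (holes at (121,147) and (305,168)), and the hand is beyond the -y edge. I'll descend and push +y.

Emit:
{"fn": "servo_tool", "kwargs": {
  "hand": [1,1,1,1,1,1,1,1],
  "xyz": [
    [0,-0.1,-2],
    [0,-0.1,-3.3],
    [0,-0.1,-4.1],
    [0,-0.1,-4.1],
    [0,0.1,-4.1],
    [0.05,0.3,-4.1],
    [0.05,0.5,-4.1],
    [0.05,0.7,-4.1]
  ],
  "dr": [
    [0,0,0],
    [0,0,0],
    [0,0,0],
    [0,0,0],
    [0,0,0],
    [0,0,0],
    [0,0,0],
    [0,0,0]
  ]
}}

```text
time_s: 8.4
position: [0.5675, -0.1863, 0.0086]
tool_rot: [0.001, -0.684, 0.73, 0.001]
wrist_force: [-0.0, 0.8, -0.1]
finger_gap: 0.0853
gripper_force: 0.0
```

Emit:
{"fn": "servo_tool", "kwargs": {
  "hand": [1,1,1,1,1,1,1,1],
  "xyz": [
    [0,0.2,0],
    [0.03,0.4,0],
    [0.05,0.6,0],
    [0.06,0.8,0],
    [0.08,1.0,0],
    [0.1,1.2,0],
    [0.11,1.4,0],
    [0.11,1.4,0]
  ],
  "dr": [
    [0,0,0],
    [0,0,0],
    [0,0,0],
    [0,0,0],
    [0,0,0],
    [0,0,0],
    [0,0,0],
    [0,0,0]
  ]
}}

```text
time_s: 9.2
position: [0.5685, -0.1723, 0.0083]
tool_rot: [0.001, -0.684, 0.73, 0.001]
wrist_force: [0.6, -1.7, 0.4]
finger_gap: 0.0853
gripper_force: 0.6
```

```bash
python3 look.py d
```

```text
9.3 [ 0.56839698 -0.17232269  0.00827356] [-0.2  0.7 -0. ] tip jig mm [  -2.9 -128.7    8.3]
```

View pics/d.png

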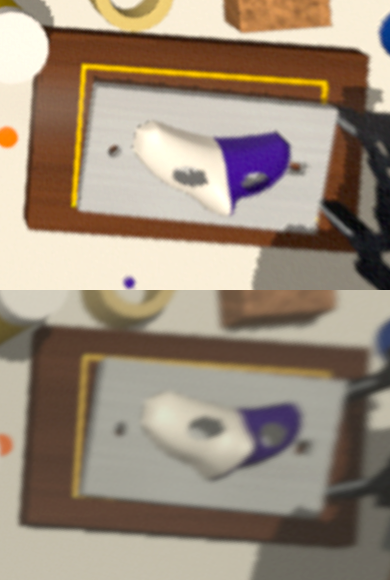

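Holes are now at (114,151) and (297,168) in the top panel, (121,429) and (303,446) in the bottom. y is within about 1 mm, x is about 8 mm short, and yaw is about 1° under. I'll retract and do the final x push.

Emit:
{"fn": "servo_tool", "kwargs": {
  "hand": [1,1,1,1,1,1,1,1],
  "xyz": [
    [-0.1,-1,0],
    [-0.15,-2,0],
    [-0.15,-2.2,3],
    [-0.15,-2.2,7],
    [-0.15,-2.2,11],
    [-0.15,-2.2,15],
    [-2,0,15],
    [-4,3,15]
  ],
  "dr": [
    [0,0,0],
    [0,0,0],
    [0,0,0],
    [0,0,0],
    [0,0,0],
    [0,0,0],
    [0,0,8],
    [0,0,16]
  ]
}}

```text
time_s: 10.1
position: [0.5277, -0.1441, 0.159]
tool_rot: [-0.001, 0.78, -0.626, -0.0]
wrist_force: [1.4, -0.7, -0.5]
finger_gap: 0.0855
gripper_force: 0.0
```

Emit:
{"fn": "servo_tool", "kwargs": {
  "hand": [1,1,1,1,1,1,1,1],
  "xyz": [
    [-1,2,0],
    [-2,4,0],
    [-3,6,0],
    [-4,8,0],
    [-5,10,0],
    [-5,10,0],
    [-5,10,0],
    [-5,10,0]
  ],
  "dr": [
    [0,0,8],
    [0,0,16],
    [0,0,24],
    [0,0,32],
    [0,0,40],
    [0,0,48],
    [0,0,56],
    [0,0,64]
  ]
}}

```text
time_s: 10.9
position: [0.4785, -0.0434, 0.1585]
tool_rot: [-0.0, 0.993, -0.117, -0.001]
wrist_force: [-1.0, -0.0, -0.6]
finger_gap: 0.0857
gripper_force: 0.0
```

```bash
python3 - <<'E'
from h import *
s=status.read_state();print(s['q'].round(3),s['position'],s['time_s'])
plan((-105,0,21),0,0)
E
```

```text
[-0.248  0.746  0.5    1.92  -0.588  0.627 -1.176] [ 0.4785126  -0.04344979  0.15847422] 10.9
shift cm [ -0.25   0.7  -15.05] dr [-0.  -0.1  9.2] tcp [ 0.476  -0.0365  0.008 ]
```

Emit:
{"fn": "servo_tool", "kwargs": {
  "hand": [1,1,1,1,1,1,1,1],
  "xyz": [
    [-0.3,0.4,-1],
    [-0.3,0.7,-4],
    [-0.3,0.7,-7],
    [-0.3,0.7,-10],
    [-0.3,0.7,-13],
    [-0.3,0.7,-14.5],
    [-0.3,0.7,-15],
    [-0.3,0.7,-15]
  ],
  "dr": [
    [0,0,5],
    [0,0,9.2],
    [0,0,9.2],
    [0,0,9.2],
    [0,0,9.2],
    [0,0,9.2],
    [0,0,9.2],
    [0,0,9.2]
  ]
}}

```text
time_s: 11.7
position: [0.4754, -0.0363, 0.0082]
tool_rot: [-0.0, 0.999, -0.04, -0.002]
wrist_force: [0.3, 0.6, 1.7]
finger_gap: 0.0853
gripper_force: 0.0
```

```bash
python3 - <<'E'
from h import *
s=status.read_state();print(s['q'].round(3),s['position'],s['time_s'],s['wrist_force'].round(1))
plan((-84,0,21),0,0)
plan((-75,0,21),0,0)
E
```

```text
[-0.075  0.99   0.155  2.011 -0.721  0.198 -0.929] [ 0.47537881 -0.03631327  0.00821704] 11.7 [0.3 0.6 1.7]
shift cm [ 2.15 -0.17 -0.02] dr [-0.  -0.2  0.4] tcp [ 0.4969 -0.038   0.008 ]
shift cm [ 3.05 -0.24 -0.02] dr [-0.  -0.2  0.4] tcp [ 0.5059 -0.0387  0.008 ]
```

Emit:
{"fn": "servo_tool", "kwargs": {
  "hand": [1,1,1,1,1,1,1,1],
  "xyz": [
    [0.4,-0.03,0],
    [0.8,-0.06,0],
    [1.2,-0.09,0],
    [1.5,-0.12,0],
    [1.8,-0.14,0],
    [2.0,-0.15,0],
    [2.2,-0.17,0],
    [2.3,-0.18,0]
  ],
  "dr": [
    [0,0,0.4],
    [0,0,0.4],
    [0,0,0.4],
    [0,0,0.4],
    [0,0,0.4],
    [0,0,0.4],
    [0,0,0.4],
    [0,0,0.4]
  ]
}}

```text
time_s: 12.5
position: [0.4981, -0.0374, 0.0083]
tool_rot: [-0.0, 0.999, -0.036, -0.002]
wrist_force: [-3.9, -0.6, 2.8]
finger_gap: 0.085
gripper_force: 2.2
```

Emit:
{"fn": "servo_tool", "kwargs": {
  "hand": [1,1,1,1,1,1,1,1],
  "xyz": [
    [0.1,-0.01,0],
    [0.2,-0.02,0],
    [0.3,-0.02,0],
    [0.4,-0.03,0],
    [0.5,-0.04,0],
    [0.6,-0.05,0],
    [0.7,-0.06,0],
    [0.75,-0.06,0]
  ],
  "dr": [
    [0,0,0],
    [0,0,0],
    [0,0,0],
    [0,0,0],
    [0,0,0],
    [0,0,0],
    [0,0,0],
    [0,0,0]
  ]
}}

```text
time_s: 13.3
position: [0.5057, -0.038, 0.0083]
tool_rot: [-0.0, 0.999, -0.036, -0.002]
wrist_force: [-5.5, 0.0, 0.6]
finger_gap: 0.0856
gripper_force: 2.8
```

```bash
python3 look.py e
```

```text
13.4 [ 0.50569262 -0.03802415  0.0082501 ] [-5.4 -0.   0.9] tip jig mm [-75.3   0.7   8.3]
```

View pics/e.png

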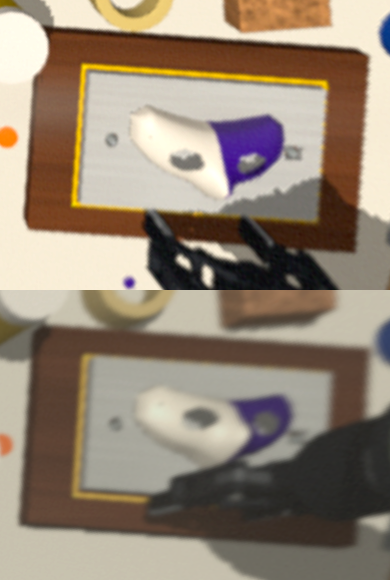

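The plate now sits inside the yellow outline, with a bright pin visible in each hole at (112,140) and (293,153). I'll retreat and check.

Emit:
{"fn": "servo_tool", "kwargs": {
  "hand": [1,1,1,1,1,1,1,1],
  "xyz": [
    [-1,0.1,0],
    [-2,0.15,0],
    [-2.5,0.2,2],
    [-2.5,0.2,6],
    [-2.5,0.2,11],
    [-2.5,0.2,15],
    [-2.5,0.2,15],
    [-2.5,0.2,15]
  ],
  "dr": [
    [0,0,0],
    [0,0,0],
    [0,0,0],
    [0,0,0],
    [0,0,0],
    [0,0,0],
    [0,0,0],
    [0,0,0]
  ]
}}

```text
time_s: 14.2
position: [0.4816, -0.0357, 0.1588]
tool_rot: [-0.0, 0.999, -0.036, -0.0]
wrist_force: [-0.7, -0.3, -0.3]
finger_gap: 0.0856
gripper_force: 0.0
```

```bash
python3 look.py f
```

```text
14.3 [ 0.4808573  -0.03589745  0.15759707] [ 0.5  0.4 -0.7] tip jig mm [-100.2    0.9  157.6]
```

View pics/f.png

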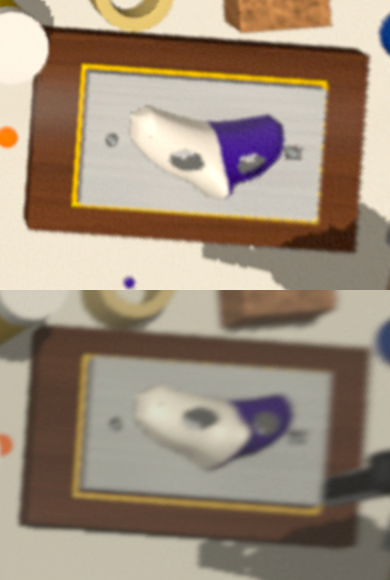

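The plate lies flat inside the full yellow outline with the pins in both holes ((112,140) and (293,153)), and the hand is clear.

```bash
python3 -c "
from cell import job
print(job.hand_in())"
```

```text
the job is handed in; nothing more can be done
None
```

The plate is seated flat over both pins inside the yellow outline, as seen in the last pictures; the hand is clear and the job is handed in at about 14 s, with no verdict returned.

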